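# Bring a wet lacquered pendant shade to rest over its drip tray

### The job

The freshly lacquered wooden shade hangs from its trolley behind the parking bar: take the trolley by its orange handle, draw the shade's brass tip out over the bar and run it along the track to the round drip tray. It will swing freely and for a long time, and the lacquer is wet, so never touch the pendant: calm it by moving the trolley alone until it hangs quiet with its tip over the blue spot at the centre of the tray, keep it so for at least five seconds, then let go and leave it hanging there. Leave everything else on the bench where it is, and never let the shade swing as far as 40 degrees from plumb.

Things in the scene. Friction and masses are not known exactly. Their poses are not given: they have to be found in the camera images.
- track: Bench-top finishing track: horizontal aluminium bar 800 mm long and 30 mm square, centre line 255 mm above the table, on dark posts at both ends; fixed. Origin on the table under the bar's middle; its y axis runs along the bar, from the far end (-y) to the parking end (+y); its x axis points level across the bar to the pendant's side, z up.
- trolley (a joint): Position of the grey trolley along the track in m: 0 at the parking end, growing towards the track's -y, end stop at 0.56. It rolls easily: about 0.5 kg, friction about 0.8 N, viscous drag about 2 N s/m. The trolley's middle (and handle) lies at track y = 0.28 - value, x = 0.
- handle (a point): Point to grip on the orange handle: an upright fin on top of the trolley, 18 mm thick along the track, 55 mm long across it, its flat top 22 mm above this point and the trolley's grey deck 30 mm below it; this point is 315 mm above the table. Grip from above with the fingers closing along the track. Axes as the track's.
- pendant (a joint): Swing angle in rad: 0 plumb, positive when the shade is ahead in the direction in which the trolley value grows. Almost undamped (about a minute to drop to 40 percent). angle'' = -w^2 (angle + a/9.81), a = the trolley's acceleration (growing value positive), w nominally 3.8 rad/s (period 1.65 s), up to 12 percent off by hidden mass differences.
- pivot (a point): Pivot pin of the pendant, carried by the trolley: 110 mm from the bar's centre line on the track's +x side, 255 mm above the table. The pendant (rod, shade, counterweight, finial) swings on it only in the upright plane along the track.
- shade: Turned wooden lamp shade, brown dome 124 mm across and 70 mm tall, about 0.45 kg, fixed on the pendant's brass rod (8 mm thick, counted with the shade) with its flat underside 185 mm below the pivot; wet, must not be touched. Origin at the centre of its underside.
- counterweight: Brass ball 46 mm across, about 0.40 kg, at the top of the same rod, its centre (origin) 120 mm above the pivot; must not be touched. It reaches 398 mm above the table, 110 mm to the side of the handle.
- finial_tip (a point): Centre of the brass ball, 16 mm across, at the very bottom of the pendant, 207 mm below the pivot (48 mm above the table when plumb).
- bar_mid (a point): Middle of the fixed parking bar: level steel bar 12 mm thick, 180 mm long, lying across the track direction on two short red posts at trolley value 0.03, axis 47 mm above the table. As the trolley leaves, the finial catches on it, the pendant leans back to about -0.4 rad and slips over suddenly when the pivot is about 76 mm past the bar.
- drip_tray: Round white drip tray 140 mm across, 18 mm high, with a blue spot 40 mm across at its centre, fixed on the table straight below the path of the pendant. Origin under its centre.
- lacquer_can: Bystander, to be left alone: aluminium can with a blue band, 84 mm across, 100 mm tall, standing beyond the track; origin under its centre.
- glue_bottle: Bystander, to be left alone: yellow bottle with a red cap, 54 mm across, 105 mm tall, standing beyond the track; origin under its centre.
- lamp_disc: Bystander, to be left alone: flat pale wooden disc with a hole, 150 mm across, 18 mm thick, lying on the robot's side of the track; origin under its centre.
- screwdriver: Bystander, to be left alone: red-handled screwdriver lying on the robot's side of the track; origin under its middle.

How it is judged:
By the outcome, as a careful person would: the job done as asked, in the order asked, and still so for the second after the job is handed in, with the robot touching nothing.
It also fails if it takes over 51 s, if anything falls off the work surface, if the arm or the gripper's body presses on something with over 40 N, if the wrist force passes 120 N, or if a joint passes its speed limit or range.

### The arm

A 6-joint arm with a two-finger parallel gripper is mounted at the origin on the work surface. World frame = base frame: x ahead of the robot, y to its left, z up, the work surface at z = 0. Lengths are in m, angles in rad, forces in N, time in s.
With the tool pointing down it reaches from about 0.225 to 0.875 m from the base axis. Payload 3.4 kg.
Tool frame: the origin (TCP) lies at the very end of the fingers, on their centre line; the grasp point (between the pads) lies 19 mm behind it (manip.grasp_offset is the distance from the TCP to the grasp point, in m); x points along the fingers, y is the direction in which the jaws open and shut, and the axes are right-handed (so a half turn about x gives the same grasp; the last joint's range is limited). The gripper opens to 85 mm and grips with 20 to 120 N. Pads are 22 mm wide; open, the fingers measure 114 mm over their backs; the gripper's body (76 mm by 85 mm) begins 54 mm behind the grasp point. The pads swing forward as they close: fully open they stand 13 mm farther back than shut.
Start: joints at [-1.33, 0.276, 1.505, -0, 1.361, -0.121], TCP at [0.204, -0.538, 0.21] pointing down, gripper open.
Joint ranges: [-2.89, 2.89], [-0.75, 2.08], [0.22, 2.7], [-1.18, 4.32], [0.11, 2.71], [-2.7, 2.7]. Speed limits (rad/s): [2.57, 2.57, 3.14, 3.14, 3.14, 3.14].

### API

Orientations are given as a unit quaternion [w, x, y, z].
In Python, from rig import manip gives the robot as it stands.
- The arm moves only by the tool step_arm, never from a script. Its argument "increments" is a list of rows, each an object with "grip": the opening, from 0 (shut) to 1 (fully open); "delta_pos": the shift along the world's x, y, z in m, a list of three; "twist": the turn about the world's z in degrees. A call has 1 to 10 rows; each row shifts and turns the commanded pose from where the row before left it; what a row does not reach is not made up. A row lasts 1/12 s, in which the tool goes at most 41.7 mm and 7.16 degrees, less where a joint would pass 70% of its speed; a pose out of reach is approached as far as the arm can. A call with a gripper value outside its range is refused whole. The fingers move at their own pace and stop on an object; "force" is the grip in N (left out, the last holds). Time passes only in rows, so rows that do not move let the fingers close. It gives the time, the measured TCP pose, the force and the opening at its end, in the units of the state.
- manip.get_state(): the state, without advancing time (a new reading comes with each control period).
- manip.get_image(name): name is "scene" or "top"; returns a dict with "img" (480x640x3 uint8, red, green, blue), "fx", "fy", "cx", "cy" (pixels), "D" ([k1, k2, p1, p2, k3] as OpenCV has them; the pictures are not rectified), "rvec" (rotation vector, rad) and "tvec" (3), from world to camera coordinates, as OpenCV has them. Camera axes: x right, y down, z forward; pixel columns grow to the right and rows downward; lengths in m; the calibration is good to about 2 mm. A picture is of the moment at which its call begins. There is no depth.
- manip.sign_off(): hands the job in, once; it reports no verdict.
The state is a dict: "clock": time; "qpos": joint angles; "qd": joint speeds; "effort": joint torques, N m; "position": TCP position; "ee_rot": TCP orientation; "contact_force": force on the tool from outside, world axes, zero at the start; "moment": the same for the moment, N m; "width": finger opening in m.
Only numpy, scipy, OpenCV 4.12 (cv2) and the standard library are available. Lean on these libraries where they do the work, as an engineer would, in place of code of your own. Each camera call takes 0.05 s, during which the arm holds its last target. There are 200 camera calls.

## Working session

There is one attempt and no reset: what is moved stays moved. The work goes in short steps, Python scripts to look and compute and a tool call to move; the robot and the scene stay as the last step left them, time stands still between calls to the robot, and variables do not carry over. Pictures are saved under pics/ and viewed, about 8 in all and at most 12, crops included, and the job is handed in when it is done.

Besides the shell and the picture viewer there is one more tool, called after "Emit:" as name([rows], argument=value, ...), one row to a line, values as JSON. step_arm: Moves the arm, as the interface text tells. Its arguments: {"type":"object","properties":{"increments":{"type":"array"},"force":{"type":"number"}},"required":["increments"]}

```bash
mkdir -p pics
cat > h.py <<'E'
from rig import manip
import numpy as np, cv2
def cam(name,save=None):
    d=manip.get_image(name); 
    if save: cv2.imwrite('pics/'+save,d['img'][:,:,::-1])
    d['K']=np.array([[d['fx'],0,d['cx']],[0,d['fy'],d['cy']],[0,0,1.]]); d['R']=cv2.Rodrigues(np.array(d['rvec'],float))[0]; d['t']=np.array(d['tvec'],float).ravel()
    return d
def ray(d,uv):
    n=cv2.undistortPoints(np.array([[uv]],float),d['K'],np.array(d['D'],float)).ravel()
    return -d['R'].T@d['t'], d['R'].T@np.array([n[0],n[1],1])
def onz(d,uv,z):
    o,r=ray(d,uv); return o+r*(z-o[2])/r[2]
def proj(d,P):
    return cv2.projectPoints(np.array(P,float).reshape(-1,3),np.array(d['rvec'],float),d['t'],d['K'],np.array(d['D'],float))[0].reshape(-1,2)
E
python3 - <<'E'
from h import *
for n in('scene','top'):
    d=cam(n,n+'0.png'); print(n,-d['R'].T@d['t'])
s=manip.get_state();print(s['clock'],s['position'],s['ee_rot'],s['width'])
E
```

```text
scene [1.02314066 0.18032526 1.02065058]
top [0.46349861 0.01268978 1.20020756]
0.1 [ 0.20339919 -0.53729065  0.209542  ] [-0.12664576 -0.69553739 -0.12777832  0.69560139] 0.0851711494991544
```

View pics/scene0.png

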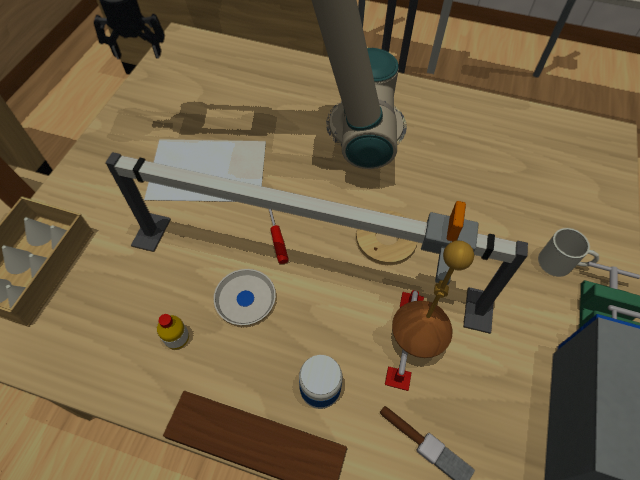

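View pics/top0.png

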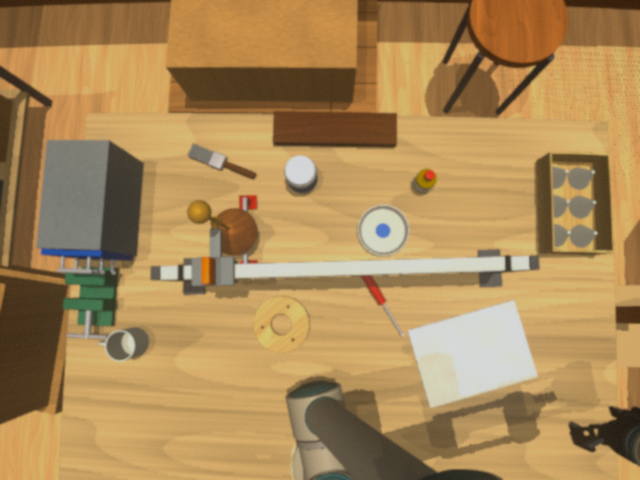

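Run:
```python
from h import *
from scipy.spatial.transform import Rotation as Ro
s=manip.get_state();q=s['ee_rot'];print(Ro.from_quat([q[1],q[2],q[3],q[0]]).as_matrix().round(3))
D={n:cam(n) for n in('scene','top')}
def blobs(d,lo,hi,amin=30):
    h=cv2.cvtColor(d['img'],cv2.COLOR_RGB2HSV); m=cv2.inRange(h,lo,hi)
    n,_,st,c=cv2.connectedComponentsWithStats(m)
    return [(st[i].tolist(),c[i].round(1)) for i in range(1,n) if st[i][4]>amin]
for n,d in D.items():
    print(n)
    print(' orange',blobs(d,(8,210,150),(16,255,255)))
    b=blobs(d,(105,180,100),(120,255,255)); print(' blue',b)
    for x in b: print('   ',onz(d,x[1],0.008),onz(d,x[1],0.018))
    r=blobs(d,(0,190,120),(5,255,255)); r+=blobs(d,(175,190,120),(180,255,255)); print(' red',[(x,onz(d,x[1],0.03).round(3)) for x in r])
d=D['top']
# bar edges at top plane z=.27: bright white pixels per column
g=d['img'].min(2)
P=[]
for u in range(260,470,10):
    col=g[255:285,u]; idx=np.where(col>185)[0]
    if len(idx)>5: P.append(onz(d,(u,255+(idx[0]+idx[-1])/2),0.27)); 
P=np.array(P); print(len(P)); k=np.polyfit(P[:,1],P[:,0],1); print('bar x = ',k, 'res',np.abs(np.polyval(k,P[:,1])-P[:,0]).max())
for uv in [(152,273),(538,263)]: print('end',onz(d,uv,.27))
```

```text
[[-0.     0.354 -0.935]
 [ 0.002 -0.935 -0.354]
 [-1.    -0.002 -0.   ]]
scene
 orange [([455, 201, 10, 25, 171], array([459.4, 213.2]))]
 blue [([237, 291, 17, 15, 198], array([244.9, 298. ])), ([597, 314, 43, 14, 113], array([617.9, 320.8]))]
    [ 0.62281127 -0.11557981  0.008     ] [ 0.62676455 -0.11265773  0.018     ]
    [0.41645951 0.6912958  0.008     ] [0.42245054 0.68624993 0.018     ]
 red [(([271, 225, 12, 19, 123], array([276.5, 234. ])), array([ 0.453, -0.102,  0.03 ])), (([159, 314, 12, 11, 105], array([164.2, 319. ])), array([ 0.731, -0.255,  0.03 ])), (([386, 367, 25, 23, 262], array([398.2, 379.6])), array([0.703, 0.254, 0.03 ]))]
top
 orange [([202, 258, 8, 26, 141], array([205.6, 269.6]))]
 blue [([43, 250, 58, 6, 209], array([ 72. , 252.4]))]
    [0.53571829 0.74642447 0.008     ] [0.53511253 0.74027005 0.018     ]
 red [(([426, 171, 8, 8, 46], array([429.3, 174.8])), array([ 0.77 , -0.237,  0.03 ])), (([248, 196, 8, 12, 72], array([252.3, 201.6])), array([0.686, 0.237, 0.03 ])), (([370, 286, 15, 18, 122], array([376.7, 293.8])), array([ 0.449, -0.101,  0.03 ]))]
21
bar x =  [-0.05694876  0.50423018] res 0.0009880026068253
end [0.48083686 0.40110653 0.27      ]
end [ 0.52489324 -0.41429319  0.27      ]
```

Run:
```python
from h import *
d=cam('top'); print(d['fx'])
hd=onz(d,(205.6,269.6),.337); print('handle',hd)
d2=cam('scene'); print('scene handle proj',proj(d2,hd), 'top of')
h=cv2.cvtColor(d['img'],cv2.COLOR_RGB2HSV)
m=cv2.inRange(h,(95,110,60),(125,255,255))[205:255,355:410]; ys,xs=np.nonzero(m); c=(xs.mean()+355,ys.mean()+205); print('spot',c,len(xs),onz(d,c,.006),onz(d,c,.018))
h2=cv2.cvtColor(d2['img'],cv2.COLOR_RGB2HSV)
o,r=ray(d,c);o2,r2=ray(d2,(244.9,298.0))
A=np.c_[r,-r2]; t=np.linalg.lstsq(A,o2-o,rcond=None)[0]; p,q=o+r*t[0],o2+r2*t[1];print('tri',p,q)
th=np.arctan(0.05695);ty=np.array([-np.sin(th),np.cos(th)]);tx=np.array([np.cos(th),np.sin(th)])
b=np.array([.50423,0]); # point on line
for nm,P in [('handle',hd),('spot',(p+q)/2)]: print(nm,'s',(P[:2]-b)@ty,'x',(P[:2]-b)@tx)
```

```text
443.275175435346
handle [0.48968009 0.26500794 0.337     ]
scene handle proj [[458.51379125 211.7976293 ]] top of
spot (np.float64(382.45), np.float64(230.25833333333333)) 120 [ 0.6199546  -0.11610637  0.006     ] [ 0.61838245 -0.11481216  0.018     ]
tri [ 0.62041973 -0.11648927  0.00244972] [ 0.62065852 -0.11717102  0.00255453]
handle s 0.2654065126206667 x 0.000541416466899211
spot s -0.12325423896157257 x 0.10947825647727526
```

Emit:
step_arm([
  {"grip": 1,"delta_pos": [0.0115,0.032,0.0175],"twist": -1.75},
  {"grip": 1,"delta_pos": [0.0115,0.032,0.0175],"twist": -1.75},
  {"grip": 1,"delta_pos": [0.0115,0.032,0.0175],"twist": -1.75},
  {"grip": 1,"delta_pos": [0.0115,0.032,0.0175],"twist": -1.75},
  {"grip": 1,"delta_pos": [0.0115,0.032,0.0175],"twist": -1.75},
  {"grip": 1,"delta_pos": [0.0115,0.032,0.0175],"twist": -1.75},
  {"grip": 1,"delta_pos": [0.0115,0.032,0.0175],"twist": -1.75},
  {"grip": 1,"delta_pos": [0.0115,0.032,0.0175],"twist": -1.75},
  {"grip": 1,"delta_pos": [0.0115,0.032,0.0175],"twist": -1.75},
  {"grip": 1,"delta_pos": [0.0115,0.032,0.0175],"twist": -1.75},
], force=40)

```text
clock: 1.13
position: [0.3185, -0.2161, 0.3863]
ee_rot: [0.019, 0.707, 0.019, -0.707]
contact_force: [1.0, -0.5, 0.1]
width: 0.0855
```

Emit:
step_arm([
  {"grip": 1,"delta_pos": [0.0115,0.032,0],"twist": 0},
  {"grip": 1,"delta_pos": [0.0115,0.032,0],"twist": 0},
  {"grip": 1,"delta_pos": [0.0115,0.032,0],"twist": 0},
  {"grip": 1,"delta_pos": [0.0115,0.032,0],"twist": 0},
  {"grip": 1,"delta_pos": [0.0115,0.032,0],"twist": 0},
  {"grip": 1,"delta_pos": [0.0115,0.032,0],"twist": 0},
  {"grip": 1,"delta_pos": [0.0115,0.032,0],"twist": 0},
  {"grip": 1,"delta_pos": [0.0115,0.032,0],"twist": 0},
  {"grip": 1,"delta_pos": [0.0115,0.032,0],"twist": 0},
  {"grip": 1,"delta_pos": [0.0115,0.032,0],"twist": 0},
])

```text
clock: 1.97
position: [0.4336, 0.104, 0.3855]
ee_rot: [0.02, 0.707, 0.02, -0.707]
contact_force: [0.4, -1.3, -0.4]
width: 0.0856
```

Emit:
step_arm([
  {"grip": 1,"delta_pos": [0.0112,0.032,0],"twist": 0},
  {"grip": 1,"delta_pos": [0.0112,0.032,0],"twist": 0},
  {"grip": 1,"delta_pos": [0.0112,0.032,0],"twist": 0},
  {"grip": 1,"delta_pos": [0.0112,0.032,0],"twist": 0},
  {"grip": 1,"delta_pos": [0.0112,0.033,0],"twist": 0},
  {"grip": 1,"delta_pos": [0,0,0],"twist": 0},
  {"grip": 1,"delta_pos": [0,0,-0.02],"twist": 0},
])

```text
clock: 2.55
position: [0.4915, 0.2656, 0.3675]
ee_rot: [0.02, 0.709, 0.022, -0.705]
contact_force: [0.4, -0.4, 0.3]
width: 0.0854
```

Run:
```python
from h import *
from scipy.spatial.transform import Rotation as Ro
cam('scene','s1.png')
s=manip.get_state();q=s['ee_rot'];M=Ro.from_quat([q[1],q[2],q[3],q[0]]).as_matrix()
print(s['clock'],s['position'],M[:,1],s['contact_force'])
```

```text
2.6 [0.48866891 0.26372165 0.36171239] [ 0.05821635 -0.99830238  0.00179136] [-1.77913454 -0.35246461 -4.4161639 ]
```

View pics/s1.png

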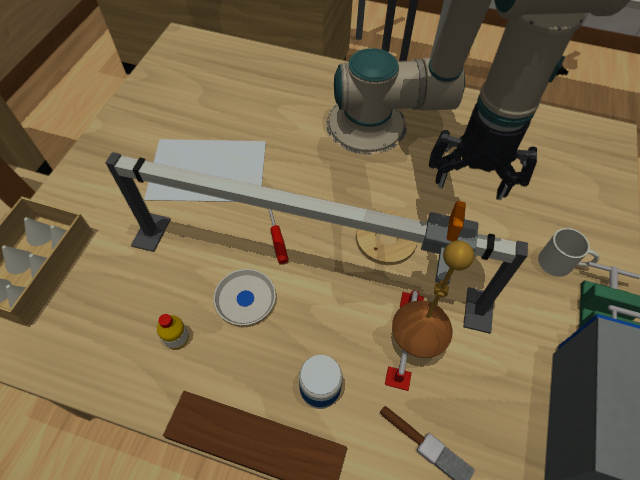

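Run:
```python
from h import *
d2=cam('scene','s2.png'); d=cam('top')
s=manip.get_state();p=np.array(s['position']);print(s['clock'],p)
print('tcp scene',proj(d2,p),'top',proj(d,p))
t=np.array([-.0575,.998,0])
print('tips',proj(d2,[p+.045*t,p-.045*t]),proj(d,[p+.045*t,p-.045*t]))
a=d2['img'][140:240,400:540];b=d['img'][220:320,150:290]
cv2.imwrite('pics/c2.png',np.hstack([cv2.resize(x,None,fx=2.8,fy=4 if 0 else 2.8) for x in(a,b)])[:,:,::-1])
```

```text
2.7 [0.48865912 0.2627906  0.3639915 ]
tcp scene [[461.35168451 201.65531969]] top [[202.67920071 269.61551938]]
tips [[488.64761521 207.36080726]
 [434.43212895 196.02652929]] [[179.6365539  270.24722131]
 [225.91111489 268.97065773]]
```

View pics/c2.png

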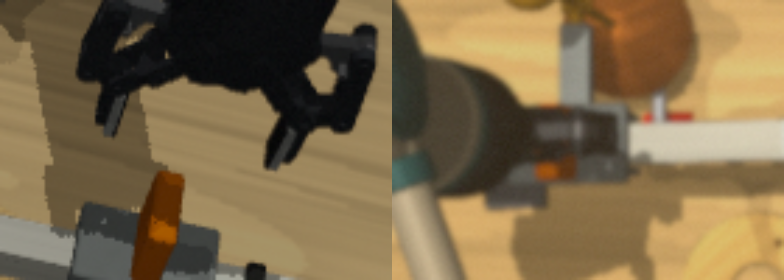

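Emit:
step_arm([
  {"grip": 1,"delta_pos": [0,0,-0.02],"twist": 0},
  {"grip": 1,"delta_pos": [0,0,-0.02],"twist": 0},
  {"grip": 1,"delta_pos": [0,0,-0.015],"twist": 0},
  {"grip": 1,"delta_pos": [0,0,-0.011],"twist": 0},
])

```text
clock: 3.03
position: [0.4892, 0.2623, 0.299]
ee_rot: [-0.02, -0.707, -0.019, 0.707]
contact_force: [0.2, -0.8, 0.5]
width: 0.085
```

Run:
```python
from h import *
d2=cam('scene')
s=manip.get_state();print(s['clock'],s['position'],s['contact_force'])
a=d2['img'][140:260,390:550]
cv2.imwrite('pics/c3.png',cv2.resize(a,None,fx=4,fy=4)[:,:,::-1])
```

```text
3.0833 [0.48826189 0.26195816 0.29712064] [-0.93288584 -0.90460597 -1.01267099]
```

View pics/c3.png

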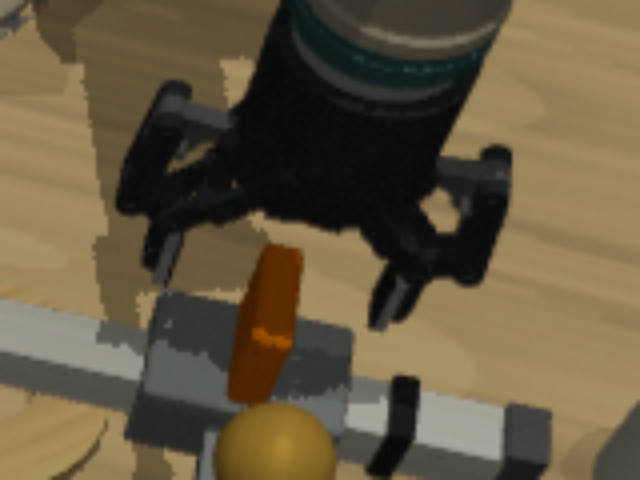

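Emit:
step_arm([
  {"grip": 0,"delta_pos": [0,0,0],"twist": 0},
  {"grip": 0,"delta_pos": [0,0,0],"twist": 0},
  {"grip": 0,"delta_pos": [0,0,0],"twist": 0},
  {"grip": 0,"delta_pos": [0,0,0],"twist": 0},
  {"grip": 0,"delta_pos": [0,0,0],"twist": 0},
  {"grip": 0,"delta_pos": [0,0,0],"twist": 0},
  {"grip": 0,"delta_pos": [0,0,0],"twist": 0},
  {"grip": 0,"delta_pos": [0,0,0],"twist": 0},
], force=50)

```text
clock: 3.75
position: [0.4899, 0.2635, 0.3005]
ee_rot: [0.02, 0.707, 0.02, -0.706]
contact_force: [-0.2, -0.3, 4.9]
width: 0.0165
```

Run:
```python
from h import *
d2=cam('scene')
s=manip.get_state();print(s['clock'],s['position'],s['contact_force'],s['width'])
cv2.imwrite('pics/c4.png',cv2.resize(d2['img'][140:380,370:550],None,fx=2.5,fy=2.5)[:,:,::-1])
```

```text
3.8 [0.48989215 0.26346129 0.3004681 ] [-0.37168237  1.0769318   5.87450655] 0.01669216596389384
```

View pics/c4.png

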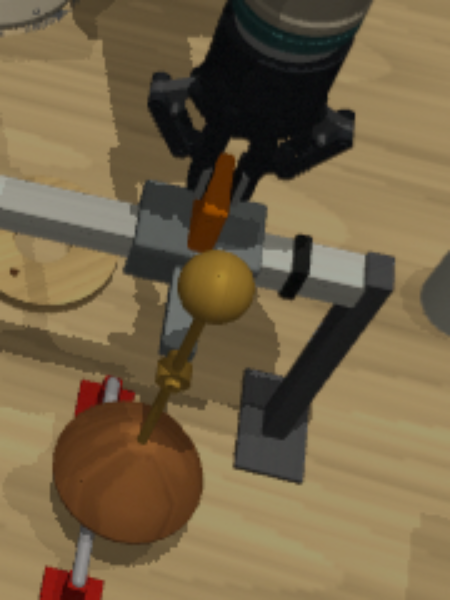

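Emit:
step_arm([
  {"grip": 0,"delta_pos": [0.0001,-0.002,0],"twist": 0},
  {"grip": 0,"delta_pos": [0.0002,-0.004,0],"twist": 0},
  {"grip": 0,"delta_pos": [0.0003,-0.005,0],"twist": 0},
  {"grip": 0,"delta_pos": [0.0003,-0.005,0],"twist": 0},
  {"grip": 0,"delta_pos": [0.0003,-0.005,0],"twist": 0},
  {"grip": 0,"delta_pos": [0.0003,-0.005,0],"twist": 0},
  {"grip": 0,"delta_pos": [0.0003,-0.005,0],"twist": 0},
  {"grip": 0,"delta_pos": [0.0003,-0.005,0],"twist": 0},
  {"grip": 0,"delta_pos": [0.0003,-0.005,0],"twist": 0},
  {"grip": 0,"delta_pos": [0.0003,-0.005,0],"twist": 0},
])

```text
clock: 4.63
position: [0.4924, 0.2176, 0.3004]
ee_rot: [0.02, 0.707, 0.02, -0.706]
contact_force: [-0.8, 0.7, 6.1]
width: 0.0168
```

Emit:
step_arm([
  {"grip": 0,"delta_pos": [0.0003,-0.005,0],"twist": 0},
  {"grip": 0,"delta_pos": [0.0003,-0.005,0],"twist": 0},
  {"grip": 0,"delta_pos": [0.0003,-0.005,0],"twist": 0},
  {"grip": 0,"delta_pos": [0.0003,-0.005,0],"twist": 0},
  {"grip": 0,"delta_pos": [0.0003,-0.005,0],"twist": 0},
  {"grip": 0,"delta_pos": [0.0003,-0.005,0],"twist": 0},
  {"grip": 0,"delta_pos": [0.0002,-0.004,0],"twist": 0},
  {"grip": 0,"delta_pos": [0.0002,-0.004,0],"twist": 0},
  {"grip": 0,"delta_pos": [0.0002,-0.004,0],"twist": 0},
  {"grip": 0,"delta_pos": [0.0002,-0.004,0],"twist": 0},
])

```text
clock: 5.47
position: [0.4949, 0.1716, 0.3004]
ee_rot: [0.02, 0.707, 0.02, -0.706]
contact_force: [-0.5, 1.4, 6.6]
width: 0.0171
```

Emit:
step_arm([
  {"grip": 0,"delta_pos": [0.0002,-0.004,0],"twist": 0},
  {"grip": 0,"delta_pos": [0.0002,-0.004,0],"twist": 0},
  {"grip": 0,"delta_pos": [0.0002,-0.004,0],"twist": 0},
  {"grip": 0,"delta_pos": [0.0002,-0.004,0],"twist": 0},
  {"grip": 0,"delta_pos": [0.0002,-0.004,0],"twist": 0},
  {"grip": 0,"delta_pos": [0.0002,-0.004,0],"twist": 0},
  {"grip": 0,"delta_pos": [0.0002,-0.004,0],"twist": 0},
  {"grip": 0,"delta_pos": [0.0003,-0.004,0],"twist": 0},
  {"grip": 0,"delta_pos": [0.0003,-0.004,0],"twist": 0},
  {"grip": 0,"delta_pos": [0.0003,-0.004,0],"twist": 0},
])

```text
clock: 6.3
position: [0.4971, 0.1313, 0.3005]
ee_rot: [0.02, 0.707, 0.02, -0.706]
contact_force: [-1.6, 0.8, 5.0]
width: 0.0165
```

Emit:
step_arm([
  {"grip": 0,"delta_pos": [0.0002,-0.004,0],"twist": 0},
  {"grip": 0,"delta_pos": [0.0002,-0.004,0],"twist": 0},
  {"grip": 0,"delta_pos": [0.0002,-0.004,0],"twist": 0},
  {"grip": 0,"delta_pos": [0.0002,-0.004,0],"twist": 0},
  {"grip": 0,"delta_pos": [0.0002,-0.004,0],"twist": 0},
  {"grip": 0,"delta_pos": [0.0002,-0.004,0],"twist": 0},
  {"grip": 0,"delta_pos": [0.0002,-0.004,0],"twist": 0},
  {"grip": 0,"delta_pos": [0.0002,-0.004,0],"twist": 0},
  {"grip": 0,"delta_pos": [0.0001,-0.002,0],"twist": 0},
])

```text
clock: 7.05
position: [0.499, 0.0971, 0.3005]
ee_rot: [0.02, 0.707, 0.02, -0.706]
contact_force: [-0.9, 0.9, 6.0]
width: 0.0168
```

```bash
cat >> h.py <<'E'
TH=np.arctan(0.05695);TY=np.array([-np.sin(TH),np.cos(TH),0]);TX=np.array([np.cos(TH),np.sin(TH),0]);B=np.array([.50423,0,0])
def burst(n,f):
    T=[];I=[];S=[]
    for i in range(n):
        s=manip.get_state();T.append(s['clock']);S.append((np.array(s['position'])-B)@TY);d=manip.get_image('scene');I.append(d['img'])
    d.pop('img');np.savez(f,T=T,I=I,S=S,**{k:np.array(d[k]) for k in('fx','fy','cx','cy','D','rvec','tvec')})
def load(f):
    d=dict(np.load(f));d['K']=np.array([[d['fx'],0,d['cx']],[0,d['fy'],d['cy']],[0,0,1.]]);d['R']=cv2.Rodrigues(d['rvec'])[0];d['t']=d['tvec'].ravel();return d
def onplane(d,uv,x=.11):
    o,r=ray(d,uv);k=(x-(o-B)@TX)/(r@TX);P=o+k*r;return (P-B)@TY,P[2]
E
python3 - <<'E'
from h import *
burst(34,'b1.npz')
d=load('b1.npz');print(d['T'][[0,1,-1]],d['S'].round(4))
cv2.imwrite('pics/b1.png',np.hstack([d['I'][i][150:430,330:530] for i in(0,8,16)])[:,:,::-1])
E
```

```text
[7.05 7.1  8.7 ] [0.0972 0.0969 0.0969 0.0969 0.0969 0.097  0.097  0.097  0.097  0.097
 0.097  0.097  0.097  0.097  0.097  0.097  0.097  0.097  0.097  0.097
 0.097  0.097  0.097  0.097  0.097  0.097  0.097  0.097  0.097  0.097
 0.097  0.097  0.097  0.097 ]
```

View pics/b1.png

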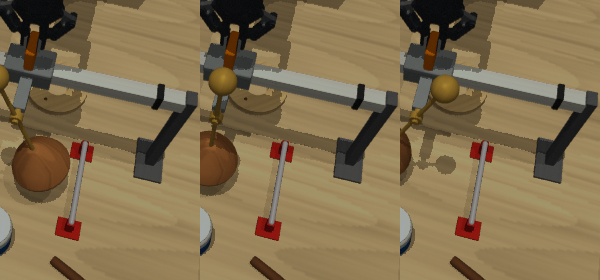

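```bash
cat >> h.py <<'E'
from scipy.optimize import least_squares
def blob(img,lo,hi,near=None):
    h=cv2.cvtColor(img,cv2.COLOR_RGB2HSV);m=cv2.inRange(h,lo,hi);m=cv2.morphologyEx(m,cv2.MORPH_OPEN,np.ones((5,5)))
    n,_,st,c=cv2.connectedComponentsWithStats(m)
    if n<2: return None,0
    i=1+np.argmax(st[1:,4]);return c[i],st[i][4]
def angles(d):
    R=[]
    for im in d['I']:
        im=im.copy();im[:,:140]=0;im[:,540:]=0;im[:140]=0;im[390:]=0
        b,ab=blob(im,(17,165,95),(25,255,255));s,a=blob(im,(6,150,50),(15,225,215))
        R.append(np.r_[onplane(d,b) if b is not None else(np.nan,)*2,ab,onplane(d,s) if s is not None else (np.nan,)*2,a])
    return np.array(R)
E
python3 - <<'E'
from h import *
d=load('b1.npz');R=angles(d);np.set_printoptions(suppress=True,linewidth=150)
print(np.c_[R.round(4)][::2])
im=d['I'][0];h=cv2.cvtColor(im,cv2.COLOR_RGB2HSV)
print(h[315,370],h[330,365],h[305,360],h[310,385])
h=cv2.cvtColor(d['I'][8],cv2.COLOR_RGB2HSV);print(h[230,352],h[235,345],h[225,360])
E
```

```text
[[   0.0561    0.3737  469.        0.1599    0.082  2467.    ]
 [   0.0595    0.3751  471.        0.1538    0.0799 2467.    ]
 [   0.0696    0.3777  473.        0.1391    0.0746 2452.    ]
 [   0.0841    0.3799  478.        0.1168    0.0699 2447.    ]
 [   0.1012    0.3809  485.        0.0913    0.0685 2435.    ]
 [   0.1172    0.3792  491.        0.0666    0.0709 2416.    ]
 [   0.1298    0.3767  486.        0.0476    0.076  2403.    ]
 [   0.1367    0.3741  485.        0.0371    0.0795 2407.    ]
 [   0.1375    0.374   489.        0.036     0.0802 2390.    ]
 [   0.1317    0.3754  486.        0.0445    0.0767 2390.    ]
 [   0.1203    0.3788  488.        0.062     0.0725 2422.    ]
 [   0.105     0.3812  489.        0.0855    0.0692 2443.    ]
 [   0.0882    0.3809  484.        0.1111    0.0695 2445.    ]
 [   0.0733    0.3788  473.        0.134     0.073  2443.    ]
 [   0.0623    0.3758  473.        0.1501    0.0783 2458.    ]
 [   0.0574    0.3744  470.        0.1576    0.0815 2479.    ]
 [   0.0584    0.3746  468.        0.1559    0.0807 2465.    ]]
[ 14 178 116] [ 13 182 108] [ 14 179 104] [ 14 178 123]
[ 20 178 156] [ 20 184 111] [ 21 185 135]
```

```bash
cat >> h.py <<'E'
from scipy.integrate import solve_ivp
from scipy.optimize import minimize
LAG=0.03
def theta(d):
    R=angles(d);return np.arctan2(R[:,0]-R[:,3],R[:,1]-R[:,4]),R
def free(th0,om0,w,t):
    return solve_ivp(lambda t,y:[y[1],-w*w*np.sin(y[0])],(0,max(t[-1],1e-3)),[th0,om0],t_eval=t,rtol=1e-8,atol=1e-9).y
def fit(d,w0=3.8,fixw=None,fixc=None):
    th,R=theta(d);t=d['T']-d['T'][0]
    def f(p): return free(p[0],p[1],fixw or p[2],t)[0]+(p[3] if fixc is None else fixc)-th
    r=least_squares(f,[th[0],(th[1]-th[0])/(t[1]-t[0]),fixw or w0,0]);return r.x,np.std(r.fun),R
def drive(th,om,w,rows,settle=6):
    # rows: value increments per 1/12 s; velocity steps give impulses dOmega=-w^2/g*dv*cos(th)
    h=1/12;y=np.array([th,om]);tr=[y]
    def fr(y,T):
        n=4;dt=T/n
        for _ in range(n):
            f=lambda y:np.array([y[1],-w*w*np.sin(y[0])]);k1=f(y);k2=f(y+dt/2*k1);k3=f(y+dt/2*k2);k4=f(y+dt*k3);y=y+dt/6*(k1+2*k2+2*k3+k4)
        return y
    y=fr(y,LAG);v=0
    for r in list(rows)+[0]:
        nv=r/h;y=y+np.array([0,-w*w/9.81*(nv-v)*np.cos(y[0])]);v=nv
        y=fr(y,h) if len(tr)<=len(rows) else y
        tr.append(y)
    return np.array(tr)
def plan(th,om,w,D,N,vmax=.03):
    s=0.01
    def con(x):
        y=drive(th,om,w,x*s)[-1];return np.r_[y[0],y[1]/w,(x.sum()*s-D)*5]
    r=minimize(lambda x:np.sum(np.diff(np.r_[0,x,0])**2),np.ones(N)*D/N/s,constraints={'type':'eq','fun':con},bounds=[(-vmax/s,vmax/s)]*N,method='SLSQP',options=dict(maxiter=200))
    x=np.round(r.x*s,4);tr=drive(th,om,w,x);return x,tr,r.success
E
python3 - <<'E'
from h import *
np.set_printoptions(suppress=True,linewidth=150)
d=load('b1.npz');p,sd,R=fit(d);print('fit',p,sd)
th,_=theta(d)
f=(.255-R[:,4])/(R[:,1]-R[:,4]);sp=R[:,3]+f*(R[:,0]-R[:,3]);print('pivot s',sp.mean(),sp.std(),'spot scene',(onz(d,(244.9,298.),.003)-B)@TY)
t0=manip.get_state()['clock'];y=free(p[0],p[1],p[2],np.array([0,t0-d['T'][0]]))[:,-1];print(t0,y)
for N in(20,24,28,32):
    x,tr,ok=plan(y[0],y[1],p[2],.2203,N);print(N,ok,'maxth',np.abs(tr[:,0]).max(),'end',tr[-1],'maxdv',np.abs(np.diff(np.r_[0,x,0])).max());print((x*1000).round(1))
E
```

```text
fit [-0.33618383  0.03255907  4.12119014  0.00046052] 0.002184427951551674
pivot s 0.09732275596926868 0.0006530483881437507 spot scene -0.12348140609580316
8.75 [-0.25807331  0.8818627 ]
20 True maxth 0.25807331473989603 end [-0.00017245 -0.00011568] maxdv 0.0071
[  5.4  11.8  18.3  24.1  28.2  30.   30.   30.   28.8  25.1  19.4  12.6   5.5  -1.   -6.2  -9.5 -10.8 -10.   -7.6  -4. ]
24 True maxth 0.25807331473989603 end [0.00006638 0.0008278 ] maxdv 0.006600000000000001
[  5.3  11.4  17.7  23.4  27.6  30.   30.   30.   28.2  24.2  18.7  12.2   5.6  -0.5  -5.4  -8.7 -10.1  -9.8  -8.   -5.1  -1.9   0.8   2.5   2.4]
28 True maxth 0.25807331473989603 end [0.00003648 0.00058736] maxdv 0.005200000000000001
[ 3.   7.  11.6 16.1 19.9 22.8 24.2 24.  22.3 19.1 14.7  9.7  4.5 -0.3 -4.2 -6.8 -8.  -7.6 -5.9 -3.   0.6  4.2  7.5  9.9 11.  10.6  8.5  4.9]
32 True maxth 0.26322517003454643 end [-0.00017143 -0.00037033] maxdv 0.0041
[ 2.2  5.1  8.5 11.8 14.5 16.3 16.9 16.2 14.3 11.4  7.6  3.5 -0.5 -4.  -6.5 -7.8 -7.7 -6.3 -3.7 -0.2  3.9  8.  11.7 14.6 16.4 17.  16.2 14.3 11.5
  8.3  5.   2.1]
```

Emit:
step_arm([
  {"grip": 0,"delta_pos": [0.0001,-0.002,0],"twist": 0},
  {"grip": 0,"delta_pos": [0.0003,-0.005,0],"twist": 0},
  {"grip": 0,"delta_pos": [0.0005,-0.0085,0],"twist": 0},
  {"grip": 0,"delta_pos": [0.0007,-0.012,0],"twist": 0},
  {"grip": 0,"delta_pos": [0.0008,-0.0145,0],"twist": 0},
  {"grip": 0,"delta_pos": [0.0009,-0.0165,0],"twist": 0},
  {"grip": 0,"delta_pos": [0.001,-0.017,0],"twist": 0},
  {"grip": 0,"delta_pos": [0.0009,-0.016,0],"twist": 0},
  {"grip": 0,"delta_pos": [0.0008,-0.0145,0],"twist": 0},
  {"grip": 0,"delta_pos": [0.0007,-0.0115,0],"twist": 0},
])

```text
clock: 9.58
position: [0.5055, -0.0214, 0.3005]
ee_rot: [0.02, 0.707, 0.019, -0.706]
contact_force: [-1.9, 1.1, 5.8]
width: 0.017
```

Emit:
step_arm([
  {"grip": 0,"delta_pos": [0.0004,-0.0075,0],"twist": 0},
  {"grip": 0,"delta_pos": [0.0002,-0.0035,0],"twist": 0},
  {"grip": 0,"delta_pos": [0,0.0005,0],"twist": 0},
  {"grip": 0,"delta_pos": [-0.0002,0.004,0],"twist": 0},
  {"grip": 0,"delta_pos": [-0.0004,0.0065,0],"twist": 0},
  {"grip": 0,"delta_pos": [-0.0005,0.008,0],"twist": 0},
  {"grip": 0,"delta_pos": [-0.0004,0.0075,0],"twist": 0},
  {"grip": 0,"delta_pos": [-0.0004,0.0065,0],"twist": 0},
  {"grip": 0,"delta_pos": [-0.0002,0.0035,0],"twist": 0},
  {"grip": 0,"delta_pos": [0,0,0],"twist": 0},
])

```text
clock: 10.42
position: [0.504, 0.0061, 0.3005]
ee_rot: [0.02, 0.707, 0.02, -0.706]
contact_force: [-0.8, 0.9, 5.6]
width: 0.0165
```

Emit:
step_arm([
  {"grip": 0,"delta_pos": [0.0002,-0.004,0],"twist": 0},
  {"grip": 0,"delta_pos": [0.0005,-0.008,0],"twist": 0},
  {"grip": 0,"delta_pos": [0.0007,-0.0115,0],"twist": 0},
  {"grip": 0,"delta_pos": [0.0008,-0.0145,0],"twist": 0},
  {"grip": 0,"delta_pos": [0.0009,-0.0165,0],"twist": 0},
  {"grip": 0,"delta_pos": [0.001,-0.017,0],"twist": 0},
  {"grip": 0,"delta_pos": [0.0009,-0.016,0],"twist": 0},
  {"grip": 0,"delta_pos": [0.0008,-0.0145,0],"twist": 0},
  {"grip": 0,"delta_pos": [0.0007,-0.0115,0],"twist": 0},
  {"grip": 0,"delta_pos": [0.0005,-0.0085,0],"twist": 0},
])

```text
clock: 11.25
position: [0.5108, -0.118, 0.3004]
ee_rot: [0.02, 0.707, 0.019, -0.707]
contact_force: [-2.3, 1.3, 7.7]
width: 0.0167
```

Emit:
step_arm([
  {"grip": 0,"delta_pos": [0.0003,-0.005,0],"twist": 0},
  {"grip": 0,"delta_pos": [0.0001,-0.0015,0],"twist": 0},
  {"grip": 0,"delta_pos": [0,0,0],"twist": 0},
])

```text
clock: 11.5
position: [0.5111, -0.1244, 0.3004]
ee_rot: [0.02, 0.707, 0.019, -0.707]
contact_force: [-1.6, -0.9, 7.0]
width: 0.0165
```

Run:
```python
from h import *
np.set_printoptions(suppress=True,linewidth=150)
burst(26,'b2.npz');d=load('b2.npz');print(d['T'][0],d['S'][[0,1,2,-1]])
p,sd,R=fit(d,fixw=4.121,fixc=0);print('fit fixed w',p[:2],sd,'amp',np.hypot(p[0],p[1]/4.121))
f=(.255-R[:,4])/(R[:,1]-R[:,4]);sp=R[:,3]+f*(R[:,0]-R[:,3]);print('pivot s',sp.mean(),sp.std(),'z',R[:,[1,4]].mean(0))
t0=manip.get_state()['clock'];y=free(p[0],p[1],4.121,np.array([0,t0-d['T'][0]]))[:,-1];print(t0,y)
D=sp.mean()+.1234
for N in(14,20,):
    x,tr,ok=plan(y[0],y[1],4.121,D,N);print(N,ok,'maxth',np.abs(tr[:,0]).max(),'end',tr[-1]);print((x*1000).round(1))
```

```text
11.5 [-0.12458154 -0.12443074 -0.12434325 -0.12411878]
fit fixed w [ 0.03730358 -0.11115901] 0.0006089990088813005 amp 0.046034147222140304
pivot s -0.12449819764649193 0.00019413342057732848 z [0.38146029 0.07213248]
12.8 [0.04397435 0.05613484]
14 True maxth 0.04397434883330835 end [ 0.00003409 -0.00006122]
[ 3.3  4.6  4.3  3.   1.  -1.1 -2.8 -3.8 -4.  -3.5 -2.3 -0.9  0.3  0.8]
20 True maxth 0.04397434883330835 end [ 0.00006958 -0.00036066]
[ 1.2  1.8  1.9  1.5  0.7 -0.3 -1.3 -2.2 -2.8 -3.1 -3.  -2.5 -1.7 -0.7  0.4  1.3  2.   2.3  2.1  1.3]
```

Emit:
step_arm([
  {"grip": 0,"delta_pos": [0.0001,-0.0012,0],"twist": 0},
  {"grip": 0,"delta_pos": [0.0001,-0.0018,0],"twist": 0},
  {"grip": 0,"delta_pos": [0.0001,-0.0019,0],"twist": 0},
  {"grip": 0,"delta_pos": [0.0001,-0.0015,0],"twist": 0},
  {"grip": 0,"delta_pos": [0,-0.0007,0],"twist": 0},
  {"grip": 0,"delta_pos": [0,0.0003,0],"twist": 0},
  {"grip": 0,"delta_pos": [-0.0001,0.0013,0],"twist": 0},
  {"grip": 0,"delta_pos": [-0.0001,0.0022,0],"twist": 0},
  {"grip": 0,"delta_pos": [-0.0002,0.0028,0],"twist": 0},
  {"grip": 0,"delta_pos": [-0.0002,0.0031,0],"twist": 0},
])

```text
clock: 13.63
position: [0.511, -0.1214, 0.3004]
ee_rot: [0.02, 0.707, 0.019, -0.707]
contact_force: [-1.2, -1.3, 6.4]
width: 0.0169
```

Emit:
step_arm([
  {"grip": 0,"delta_pos": [-0.0002,0.003,0],"twist": 0},
  {"grip": 0,"delta_pos": [-0.0001,0.0025,0],"twist": 0},
  {"grip": 0,"delta_pos": [-0.0001,0.0017,0],"twist": 0},
  {"grip": 0,"delta_pos": [0,0.0007,0],"twist": 0},
  {"grip": 0,"delta_pos": [0,-0.0004,0],"twist": 0},
  {"grip": 0,"delta_pos": [0.0001,-0.0013,0],"twist": 0},
  {"grip": 0,"delta_pos": [0.0001,-0.002,0],"twist": 0},
  {"grip": 0,"delta_pos": [0.0001,-0.0023,0],"twist": 0},
  {"grip": 0,"delta_pos": [0.0001,-0.0021,0],"twist": 0},
  {"grip": 0,"delta_pos": [0.0001,-0.0013,0],"twist": 0},
])

```text
clock: 14.47
position: [0.511, -0.1223, 0.3005]
ee_rot: [0.02, 0.707, 0.02, -0.707]
contact_force: [-1.8, 0.7, 5.4]
width: 0.0163
```

Emit:
step_arm([
  {"grip": 0,"delta_pos": [0,0,0],"twist": 0},
  {"grip": 0,"delta_pos": [0,0,0],"twist": 0},
])

```text
clock: 14.63
position: [0.511, -0.1226, 0.3004]
ee_rot: [0.02, 0.707, 0.019, -0.707]
contact_force: [-1.1, 0.2, 6.5]
width: 0.0167
```

Run:
```python
from h import *
np.set_printoptions(suppress=True,linewidth=150)
burst(32,'b3.npz');d=load('b3.npz');print(d['T'][0],d['S'][[0,1,2,-1]])
p,sd,R=fit(d,fixw=4.121);print('fit fixed w',p,sd,'amp',np.hypot(p[0],p[1]/4.121))
f=(.255-R[:,4])/(R[:,1]-R[:,4]);sp=R[:,3]+f*(R[:,0]-R[:,3]);print('pivot s',sp.mean(),sp.std())
t0=manip.get_state()['clock'];y=free(p[0],p[1],4.121,np.array([0,t0-d['T'][0]]))[:,-1];print(t0,y)
D=sp.mean()+.1234
for N in(14,20,):
    x,tr,ok=plan(y[0],y[1],4.121,D,N);print(N,ok,'maxth',np.abs(tr[:,0]).max(),'end',tr[-1]);print((x*1000).round(1))
```

```text
14.6333 [-0.12280425 -0.12283016 -0.12281716 -0.12281908]
fit fixed w [0.00218158 0.00858566 4.121      0.0004236 ] 0.0003315781800926381 amp 0.00301659364173123
pivot s -0.12319498524852807 7.787936712637901e-05
16.2333 [0.00271369 0.00542925]
14 True maxth 0.0027136943439084837 end [0.00009556 0.00100609]
[ 0.2  0.3  0.3  0.2  0.1 -0.  -0.1 -0.2 -0.2 -0.2 -0.1 -0.1  0.   0. ]
20 True maxth 0.002846518610870247 end [-0.00002731 -0.00059093]
[ 0.1  0.1  0.2  0.1  0.1  0.  -0.  -0.1 -0.2 -0.2 -0.2 -0.2 -0.1 -0.1  0.   0.1  0.1  0.1  0.1  0.1]
```

Emit:
step_arm([
  {"grip": 0,"delta_pos": [0,0,0],"twist": 0},
  {"grip": 0,"delta_pos": [0,0,0],"twist": 0},
  {"grip": 0,"delta_pos": [0,0,0],"twist": 0},
  {"grip": 0,"delta_pos": [0,0,0],"twist": 0},
  {"grip": 0,"delta_pos": [0,0,0],"twist": 0},
  {"grip": 0,"delta_pos": [0,0,0],"twist": 0},
  {"grip": 0,"delta_pos": [0,0,0],"twist": 0},
  {"grip": 0,"delta_pos": [0,0,0],"twist": 0},
  {"grip": 0,"delta_pos": [0,0,0],"twist": 0},
  {"grip": 0,"delta_pos": [0,0,0],"twist": 0},
])

```text
clock: 17.07
position: [0.511, -0.1226, 0.3004]
ee_rot: [0.02, 0.707, 0.019, -0.707]
contact_force: [-1.0, 0.4, 6.2]
width: 0.0167
```

Emit:
step_arm([
  {"grip": 0,"delta_pos": [0,0,0],"twist": 0},
  {"grip": 0,"delta_pos": [0,0,0],"twist": 0},
  {"grip": 0,"delta_pos": [0,0,0],"twist": 0},
  {"grip": 0,"delta_pos": [0,0,0],"twist": 0},
  {"grip": 0,"delta_pos": [0,0,0],"twist": 0},
  {"grip": 0,"delta_pos": [0,0,0],"twist": 0},
  {"grip": 0,"delta_pos": [0,0,0],"twist": 0},
  {"grip": 0,"delta_pos": [0,0,0],"twist": 0},
  {"grip": 0,"delta_pos": [0,0,0],"twist": 0},
  {"grip": 0,"delta_pos": [0,0,0],"twist": 0},
])

```text
clock: 17.9
position: [0.511, -0.1226, 0.3005]
ee_rot: [0.02, 0.707, 0.019, -0.707]
contact_force: [-1.6, -0.9, 6.7]
width: 0.0167
```

Emit:
step_arm([
  {"grip": 0,"delta_pos": [0,0,0],"twist": 0},
  {"grip": 0,"delta_pos": [0,0,0],"twist": 0},
  {"grip": 0,"delta_pos": [0,0,0],"twist": 0},
  {"grip": 0,"delta_pos": [0,0,0],"twist": 0},
  {"grip": 0,"delta_pos": [0,0,0],"twist": 0},
  {"grip": 0,"delta_pos": [0,0,0],"twist": 0},
  {"grip": 0,"delta_pos": [0,0,0],"twist": 0},
  {"grip": 0,"delta_pos": [0,0,0],"twist": 0},
  {"grip": 0,"delta_pos": [0,0,0],"twist": 0},
  {"grip": 0,"delta_pos": [0,0,0],"twist": 0},
])

```text
clock: 18.73
position: [0.511, -0.1226, 0.3005]
ee_rot: [0.02, 0.707, 0.019, -0.707]
contact_force: [-1.0, -0.4, 6.8]
width: 0.0168
```

Emit:
step_arm([
  {"grip": 0,"delta_pos": [0,0,0],"twist": 0},
  {"grip": 0,"delta_pos": [0,0,0],"twist": 0},
  {"grip": 0,"delta_pos": [0,0,0],"twist": 0},
  {"grip": 0,"delta_pos": [0,0,0],"twist": 0},
  {"grip": 0,"delta_pos": [0,0,0],"twist": 0},
  {"grip": 0,"delta_pos": [0,0,0],"twist": 0},
  {"grip": 0,"delta_pos": [0,0,0],"twist": 0},
  {"grip": 0,"delta_pos": [0,0,0],"twist": 0},
  {"grip": 0,"delta_pos": [0,0,0],"twist": 0},
  {"grip": 0,"delta_pos": [0,0,0],"twist": 0},
])

```text
clock: 19.57
position: [0.511, -0.1226, 0.3004]
ee_rot: [0.02, 0.707, 0.019, -0.707]
contact_force: [-2.0, -0.7, 5.6]
width: 0.0165
```

Emit:
step_arm([
  {"grip": 0,"delta_pos": [0,0,0],"twist": 0},
  {"grip": 0,"delta_pos": [0,0,0],"twist": 0},
  {"grip": 0,"delta_pos": [0,0,0],"twist": 0},
  {"grip": 0,"delta_pos": [0,0,0],"twist": 0},
  {"grip": 0,"delta_pos": [0,0,0],"twist": 0},
  {"grip": 0,"delta_pos": [0,0,0],"twist": 0},
  {"grip": 0,"delta_pos": [0,0,0],"twist": 0},
  {"grip": 0,"delta_pos": [0,0,0],"twist": 0},
  {"grip": 0,"delta_pos": [0,0,0],"twist": 0},
  {"grip": 0,"delta_pos": [0,0,0],"twist": 0},
])

```text
clock: 20.4
position: [0.5111, -0.1226, 0.3005]
ee_rot: [0.02, 0.707, 0.019, -0.707]
contact_force: [-2.7, -0.2, 6.3]
width: 0.0167
```

Emit:
step_arm([
  {"grip": 0,"delta_pos": [0,0,0],"twist": 0},
  {"grip": 0,"delta_pos": [0,0,0],"twist": 0},
  {"grip": 0,"delta_pos": [0,0,0],"twist": 0},
  {"grip": 0,"delta_pos": [0,0,0],"twist": 0},
  {"grip": 0,"delta_pos": [0,0,0],"twist": 0},
  {"grip": 0,"delta_pos": [0,0,0],"twist": 0},
  {"grip": 0,"delta_pos": [0,0,0],"twist": 0},
  {"grip": 0,"delta_pos": [0,0,0],"twist": 0},
  {"grip": 0,"delta_pos": [0,0,0],"twist": 0},
  {"grip": 0,"delta_pos": [0,0,0],"twist": 0},
])

```text
clock: 21.23
position: [0.511, -0.1226, 0.3005]
ee_rot: [0.02, 0.707, 0.019, -0.707]
contact_force: [-1.6, -1.0, 6.0]
width: 0.0166
```

Run:
```python
from h import *
burst(16,'b4.npz');d=load('b4.npz');print(d['T'][0],d['S'][[0,-1]])
p,sd,R=fit(d,fixw=4.121,fixc=.0004);print('fit',p,sd,'amp',np.hypot(p[0],p[1]/4.121))
f=(.255-R[:,4])/(R[:,1]-R[:,4]);sp=R[:,3]+f*(R[:,0]-R[:,3]);print('pivot s',sp.mean(),sp.std())
```

```text
21.2333 [-0.12279906 -0.12282413]
fit [ 8.42261592e-04 -9.89212186e-03  4.12100000e+00  0.00000000e+00] 0.00024569551687141864 amp 0.0025438966828729374
pivot s -0.12319207923192232 3.584004666703198e-05
```

Quiet for more than 7 s, within 0.003 rad. Now I let go and lift straight up.

Emit:
step_arm([
  {"grip": 0.3,"delta_pos": [0,0,0],"twist": 0},
  {"grip": 0.4,"delta_pos": [0,0,0],"twist": 0},
  {"grip": 0.6,"delta_pos": [0,0,0],"twist": 0},
  {"grip": 0.8,"delta_pos": [0,0,0],"twist": 0},
  {"grip": 0.9,"delta_pos": [0,0,0],"twist": 0},
  {"grip": 0.9,"delta_pos": [0,0,0],"twist": 0},
])

```text
clock: 22.53
position: [0.5113, -0.1222, 0.2991]
ee_rot: [-0.02, -0.707, -0.02, 0.707]
contact_force: [0.1, 0.3, -0.7]
width: 0.0769
```

Emit:
step_arm([
  {"grip": 0.9,"delta_pos": [0,0,0.01],"twist": 0},
  {"grip": 0.9,"delta_pos": [0,0,0.015],"twist": 0},
  {"grip": 0.9,"delta_pos": [0,0,0.015],"twist": 0},
  {"grip": 0.9,"delta_pos": [0,0,0.015],"twist": 0},
  {"grip": 0.9,"delta_pos": [0,0,0.015],"twist": 0},
  {"grip": 0.9,"delta_pos": [0,0,0.015],"twist": 0},
  {"grip": 0.9,"delta_pos": [0,0,0.005],"twist": 0},
  {"grip": 0.9,"delta_pos": [0,0,0],"twist": 0},
])

```text
clock: 23.2
position: [0.512, -0.1225, 0.3913]
ee_rot: [0.02, 0.708, 0.019, -0.706]
contact_force: [0.0, 0.0, 0.9]
width: 0.0769
```

Run:
```python
from h import *
burst(26,'b5.npz');d=load('b5.npz');s=manip.get_state();print(d['T'][0],s['position'],s['contact_force'],s['width'])
p,sd,R=fit(d,fixw=4.121,fixc=.0004);print('fit',p,sd,'amp',np.hypot(p[0],p[1]/4.121))
f=(.255-R[:,4])/(R[:,1]-R[:,4]);sp=R[:,3]+f*(R[:,0]-R[:,3]);print('pivot s',sp.mean(),sp.std())
cv2.imwrite('pics/end.png',d['I'][-1][:,:,::-1])
```

```text
23.2 [ 0.51133571 -0.12223012  0.38934143] [-0.67355292 -0.19917182  0.54354167] 0.0769875458693207
fit [-2.50104106e-03 -5.80499798e-04  4.12100000e+00  0.00000000e+00] 0.00024622320383005234 amp 0.0025050047855644437
pivot s -0.123199850077581 6.531194345815688e-05
```

View pics/end.png

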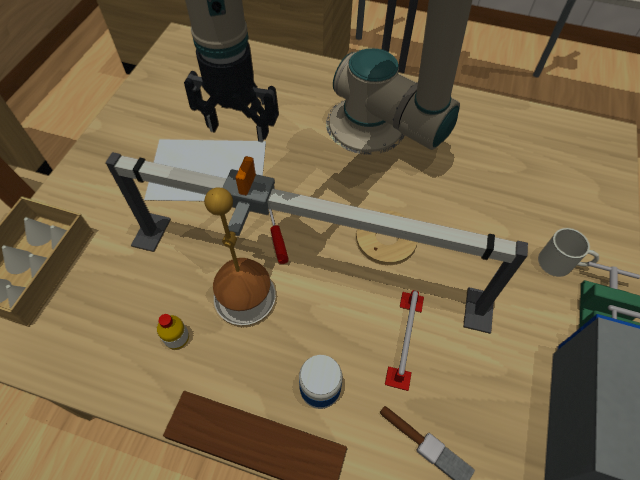

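The picture shows the shade at (241,288), hanging still over the tray, with the trolley at (248,190). The gripper is open and clear above it, and the other items have not moved. I'm handing in.

```bash
python3 -c "
from rig import manip;manip.sign_off()"
```

```text
the job is handed in; nothing more can be done
```

The shade now hangs quiet over the blue spot with the gripper open and clear above the trolley, and I handed the job in at about 24.5 s of the 51 s allowed.

**What I did:** I gripped the orange handle and drew the finial slowly over the parking bar. That left the shade swinging about 0.34 rad (19 degrees), with the measured swing rate at 4.12 rad/s, 8% above nominal. One shaped trolley run to the tray cut the swing to 0.046 rad, and a small second one cut it to 0.003 rad. I held it there for over 7 s, then let go and lifted straight up. The arm moved only the trolley and never came near the pendant.

**Last checks, after release:**
- **Swing:** about 0.0025 rad, roughly 0.5 mm at the tip.
- **Position:** the pivot is about 0.2 mm along the track from the measured spot, with the camera calibration good to about 2 mm. The spot lies 109.5 mm from the track line, against 110 mm for the pivot.
- **Surroundings:** the last picture shows the bystanders where they were.

**Limits of the checks:** The largest swing I measured or predicted was 0.34 rad. I did not photograph the moment of slipping off the bar, when the lean should have been about 0.4 rad, well under the 40 degree (0.70 rad) limit. In the pictures the gripper sat a few millimetres to the robot's side of the fin's centre, but the grip held throughout. Nothing failed or disagreed beyond that.

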